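# Reset the length stop of a carton sizing jig

## Robot

A 6-joint arm with a two-finger parallel gripper is mounted at the origin on the work surface; the furniture and walls round the work are solid. World frame = base frame: x ahead of the robot, y to its left, z up, the work surface at z = 0. Lengths are in m, angles in rad, forces in N, time in s.
With the tool pointing down it reaches from about 0.15 to 0.775 m from the base axis. Payload 6.1 kg.
Tool frame: the origin (TCP) lies on the centre line of the jaws, within the pads' length; the fingertips stand 19 mm ahead of it and the grasp point (between the pads) is the TCP; z points along the fingers, y is the line along which they close (so a half turn about z gives the same grasp; the last joint's range is limited). The gripper opens to 85 mm and grips with 20 to 120 N. Pads are 22 mm wide; open, the fingers measure 114 mm over their backs; the gripper's body (76 mm by 85 mm) begins 54 mm behind the grasp point. The pads swing forward as they close: fully open they stand 13 mm farther back than shut.
Start: joints at [-1.297, 0.126, -0.04, 1.405, 0, 1.571], TCP at [0.142, -0.505, 0.25] pointing down, gripper open.
Joint ranges: [-2.72, 2.72], [-0.95, 1.95], [-1.27, 1.35], [-1.78, 2.02], [-1.46, 1.47], [-3.14, 3.14]. Speed limits (rad/s): [2.39, 2.39, 3.01, 3.14, 3.14, 3.14].

## Interface

Orientations are given as [roll, pitch, yaw] about the fixed x, y, z axes, in that order (R = Rz(yaw) Ry(pitch) Rx(roll)).
In Python, from cell import robot, optics gives the robot as it stands.
- The arm moves only by the shell command python3 -m inch 'ROWS' [OPENING] [FORCE]. ROWS is JSON, one flat list of numbers, 4 for each row, row after row: the shift along the world's x, y, z in units of 0.04 m (1.0 is 0.04 m), then the turn about the world's z in units of 8 degrees (1.0 is 8 degrees). In form: [tx, ty, tz, roll, tx, ty, tz, roll, ...]. A call has 1 to 20 rows; each row shifts and turns the commanded pose from where the row before left it; what a row does not reach is not made up. A row lasts 1/10 s, in which the tool goes at most 50 mm and 8.59 degrees, less where a joint would pass 70% of its speed; a pose out of reach is approached as far as the arm can. A call with a number of a shift or a turn outside -1 to 1 is refused whole. A call with a gripper value outside its range is refused whole. OPENING is the opening, from -1 (shut) to 1 (fully open), set as the call begins (- or left out, the last holds). The fingers move at their own pace and stop on an object; FORCE is the grip in N (left out, the last holds). Time passes only in rows, so rows that do not move let the fingers close. It gives the time, the measured TCP pose, the force, the opening and the grip force at its end, in the units of the state.
- robot.get_state(): the state, without advancing time (a new reading comes with each control period).
- optics.capture(name): name is "side" or "top"; returns the picture (420x560x3 uint8, red, green, blue); there is no depth.
- optics.get_calibration(name): a dict with "K" (3x3 intrinsics, pixels), "R" (3x3) and "t" (3): a world point X has camera coordinates R X + t. Camera axes: x right, y down, z forward; pixel columns grow to the right and rows downward; lengths in m; the calibration is good to about 2 mm. A picture is of the moment at which its call begins. get_calibration takes no time and is no camera call.
- robot.sign_off(): hands the job in; it is judged then, once.
The state is a dict: "clock": time; "joint_positions": joint angles; "joint_velocities": joint speeds; "tau": joint torques, N m; "position": TCP position; "tcp_rot": TCP orientation; "contact_force": force on the tool from outside, world axes, zero at the start; "torque": the same for the moment, N m; "gripper_width": finger opening in m; "grip_force": force on a finger pad.
Only numpy, scipy, OpenCV 4.12 (cv2) and the standard library are available. Lean on these libraries where they do the work, as an engineer would, in place of code of your own. Each camera call takes 0.05 s, during which the arm holds its last target. There are 200 camera calls.

## Task

Set the sizing jig's length stop for the carton lying in it. First slacken the hexagon jam nut (anticlockwise) while leaving the adjuster alone, then, with the nut still slack, turn the square-headed adjuster clockwise until the stop's rubber buffer holds the carton snugly against the fence, its springs squeezed by about 2 to 3 mm, and finally retighten the jam nut (clockwise) until it firmly resists. Leave the things standing around where they are.

Things in the scene. Friction and masses are not known exactly. Their poses are not given: they have to be found in the camera images.
- jig: Fixed sizing jig. Origin at worktop level under the sloped head; x away from the robot at yaw 0, z up. Its 10 mm thick aluminium bed (130 mm wide) runs from 48 mm on the -y to 252 mm on the +y side. At the -y end stands a grey gear housing, 90 mm wide, 110 mm high, whose upper face slopes 30 degrees towards -x, the robot. The stop leaves it towards +y.
- head_face (a point): Centre of the housing's sloped face (80 x 90 mm), in the jig frame at (-5, 0, 90) mm. z = outward normal (30 degrees off vertical, towards the robot), the common axis of nut and adjuster, so tools must lean likewise; y = the jig's y. Heights along the axis count from this point. Corner bolts (31, 36 mm off centre) stand 3 mm high.
- nut_center (a point): Centre of the steel hexagon jam nut, 40 mm across flats, 46 mm over corners, on the axis 11 to 25 mm above the face (this point 18 mm). z = outward axis, turns with the nut; one pair of flats is square to this frame's x, the others follow every 60 degrees. Beside it is free space down to the face.
- jam_nut (a joint): Nut turn, rad, + = anticlockwise from outside = looser; -1.8 to 1.3; starts tight near -0.1 and is slack from about 0. Friction 0.15 N m. The collar sinks as the adjuster is turned in, so the nut gets tight only farther clockwise than before (0.4 to 0.9 rad): feel for it. From there its moment grows steeply, by over 1 N m per rad. Let go it may spring back a little but stays tight.
- jam_washer: Thin steel pressure washer under the nut, 38 mm in diameter, does not turn. Origin at the head face's centre. The nut presses it through stiff springs onto the adjuster's collar; pressed (8 N or more is tight, 10 to 18 N at the start) it brakes the adjuster.
- collar: Steel collar of the adjuster, 36 mm in diameter, 3 to 7 mm above the face, under the washer; turns with the adjuster and sinks a little as it turns in. Origin on the axis at the face.
- adjuster_grip (a point): Grip point in the adjuster's steel square head: 20 x 20 mm, on the axis 31 to 51 mm above the face, over the nut (14 mm shank between). This point is 46 mm above the face. z = outward axis; x and y are square to the head's flats and turn with it.
- adjuster (a joint): Adjuster turn, rad, + = clockwise from outside = drives the stop 10 mm per rad towards the carton; 0 to 3.6, starts at 0; needs more than one grasp. Friction 0.12 N m, two to three times that while the nut is tight. The buffer's push adds 0.01 N m per N and, with the nut slack, turns it back if over about 12 N.
- buffer_face (a point): Centre of the flat black rubber buffer face (40 mm wide, 30 mm high, facing the jig's +y), 35 mm above the worktop. The buffer stands on springs on the steel stop plate (3 N per mm, 11 mm travel). When free it lies at y = 0.082 + 0.010 x (adjuster turn) in the jig frame.
- fence: Fixed aluminium angle fence, 100 mm wide, 50 mm high, clamped across the jig's bed; its origin is at the bottom edge of the face that looks to the jig's -y, on the bed (10 mm up), 15 mm to the robot's side of the face's middle. Its place along the bed varies.
- carton: Sample carton, plain brown, 62 x 102 x 50 mm, loose on the bed between stop and fence, long side (y) along the jig's y. Origin at the centre of its underside. It stands 0.5 to 5 mm off the fence; the buffer will push it home.
- tape_measure: Bystander: tape measure, 33 x 68 x 61 mm; origin at the centre of its underside.
- scissors: Bystander: scissors lying flat, 87 x 193 x 10 mm; origin at the centre of the underside.
- marker: Bystander: black marker, 138 mm long, 12 mm thick; origin at the centre of the underside.
- note_block: Bystander: note block, 77 x 77 x 29 mm; origin at the centre of the underside.
- tape_roll: Bystander: brown tape roll standing on its end, 69 mm in diameter, 61 mm high; origin at the centre of the underside.
- stapler: Bystander: stapler, 36 x 145 x 42 mm; origin at the centre of the underside.

How it is judged:
On the way, in this order (a step that is already met when the one before it is completed fails the run):
1. the jam nut is slack (washer off the collar, under 1 N) before the adjuster has been turned (within 0.15 rad) (contact force between jam_washer and collar below 1 N and value of joint adjuster below 0.15 rad), for 0.1 s.
2. with the nut still slack the buffer presses the carton with 2.5 to 20 N (contact force between jam_washer and collar below 1 N and contact force between buffer and carton between 2.5 and 20 N), for 0.2 s.
At the end, for the whole second after the job is handed in: The jam nut is tight again (its washer presses the adjuster's collar with more than 8 N) and the buffer bears on the carton with 2.5 to 20 N (springs squeezed about 0.8 to 6.6 mm), which stands flat and still against the fence (contact force between jam_washer and collar above 8 N and contact force between buffer and carton between 2.5 and 20 N and angle between carton's own z axis and vertical below 0.1 rad and linear speed of carton below 0.01 m/s); the robot touches nothing.
It fails at once if the carton is crushed: the buffer presses it with more than 30 N (contact force between buffer and carton above 30 N).
It fails at once if a bystander is pushed more than 20 mm (distance of any of tape_measure, scissors, marker, note_block, tape_roll, stapler from where it was at the start of the episode above 0.02 m).
It also fails if it takes over 72 s, if anything falls off the work surface, if the arm or the gripper's body presses on something with over 40 N, if the wrist force passes 120 N, or if a joint passes its speed limit or range.

## Working session

There is one attempt and no reset: what is moved stays moved. The work goes in short steps, Python scripts to look and compute and a shell command to move; the robot and the scene stay as the last step left them, time stands still between calls to the robot, and variables do not carry over. Pictures are saved under pics/ and viewed, at most 10 in all, crops included, and the job is handed in when it is done.

```bash
ls; mkdir -p pics
python3 - <<'E'
from cell import robot, optics
import cv2, numpy as np
for n in("side","top"):
    im=optics.capture(n); cv2.imwrite(f"pics/{n}0.png",im[:,:,::-1])
    c=optics.get_calibration(n); R=np.array(c["R"]);t=np.array(c["t"])
    print(n,np.round(c["K"],1).tolist(),(-R.T@t).round(3),R.round(3).tolist())
s=robot.get_state(); print({k:np.round(v,3).tolist() for k,v in s.items()})
E
```

```text
pics
side [[406.5, 0.0, 284.1], [0.0, 406.5, 207.4], [0.0, 0.0, 1.0]] [ 0.472 -0.793  0.515] [[0.998, -0.061, 0.013], [-0.016, -0.449, -0.894], [0.06, 0.892, -0.449]]
top [[429.7, 0.0, 272.7], [0.0, 429.7, 203.2], [0.0, 0.0, 1.0]] [0.377 0.016 1.014] [[-0.007, -1.0, 0.024], [-0.985, 0.003, -0.173], [0.172, -0.025, -0.985]]
{'clock': 0.1, 'joint_positions': [-1.297, 0.126, -0.04, 1.405, 0.0, 1.571], 'joint_velocities': [-0.001, -0.0, 0.002, 0.001, 0.0, 0.001], 'tau': [0.001, -43.691, 35.36, 0.014, 0.0, -0.0], 'position': [0.142, -0.505, 0.25], 'tcp_rot': [-3.14, -0.0, 0.274], 'contact_force': [0.248, -0.382, -0.924], 'torque': [0.034, -0.041, -0.012], 'grip_force': 0.0, 'gripper_width': 0.085}
```

View pics/top0.png

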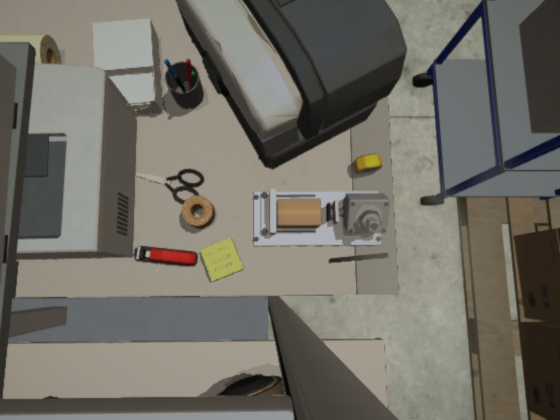

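View pics/side0.png

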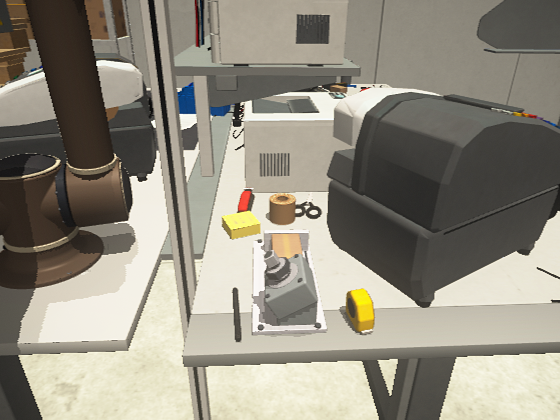

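```bash
cat > h.py <<'E'
from cell import robot, optics
import cv2, numpy as np
def cal(n):
    c=optics.get_calibration(n); return [np.array(c[k]) for k in "KRt"]
def proj(n,X):
    K,R,t=cal(n); p=(np.atleast_2d(X)@R.T+t)@K.T; return p[:,:2]/p[:,2:]
def ray(n,uv,z):
    K,R,t=cal(n); o=-R.T@t; d=R.T@np.linalg.solve(K,[*uv,1]); return o+d*(z-o[2])/d[2]
def two(a,b):
    A=[];B=[]
    for n,uv in(("top",a),("side",b)):
        K,R,t=cal(n); d=R.T@np.linalg.solve(K,[*uv,1]); d/=np.linalg.norm(d); P=np.eye(3)-np.outer(d,d)
        A.append(P);B.append(P@(-R.T@t))
    return np.linalg.lstsq(np.vstack(A),np.hstack(B),rcond=None)[0]
def st():
    s=robot.get_state(); print({k:np.round(s[k],3).tolist() for k in("clock","position","tcp_rot","contact_force","torque","grip_force","gripper_width")})
E
python3 - <<'E'
from h import *
t=cv2.imread("pics/top0.png");s=cv2.imread("pics/side0.png")
a=cv2.resize(t[180:255,245:395],None,fx=5,fy=5,interpolation=3)
b=cv2.resize(s[225:340,225:385],None,fx=5,fy=5,interpolation=3)
cv2.imwrite("pics/topc.png",a);cv2.imwrite("pics/sidec.png",b)
for uv in((253,192),(253,246),(388,191),(382,246)): print(uv,ray("top",uv,.01).round(4))
print(proj("side",[[.142,-.505,.25]]),proj("top",[[.142,-.505,.25],[0,0,0]]))
E
```

```text
(253, 192) [0.5799 0.0376 0.01  ]
(253, 246) [0.4516 0.0375 0.01  ]
(388, 191) [ 0.5817 -0.2862  0.01  ]
(382, 246) [ 0.4501 -0.265   0.01  ]
[[-116.39334286  336.2258233 ]] [[571.68324717 417.65809198]
 [270.15550437 454.47501938]]
```

View pics/topc.png

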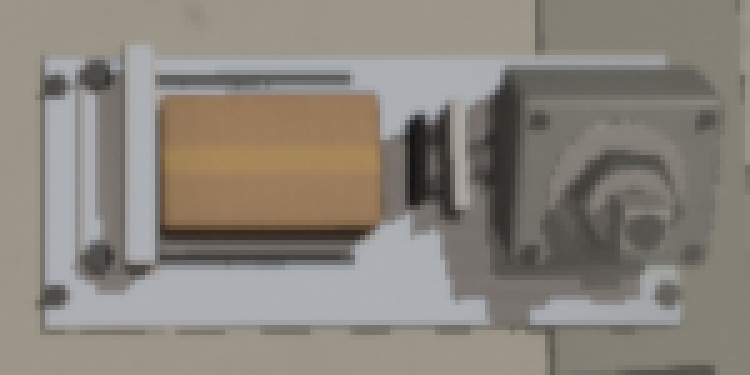

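View pics/sidec.png

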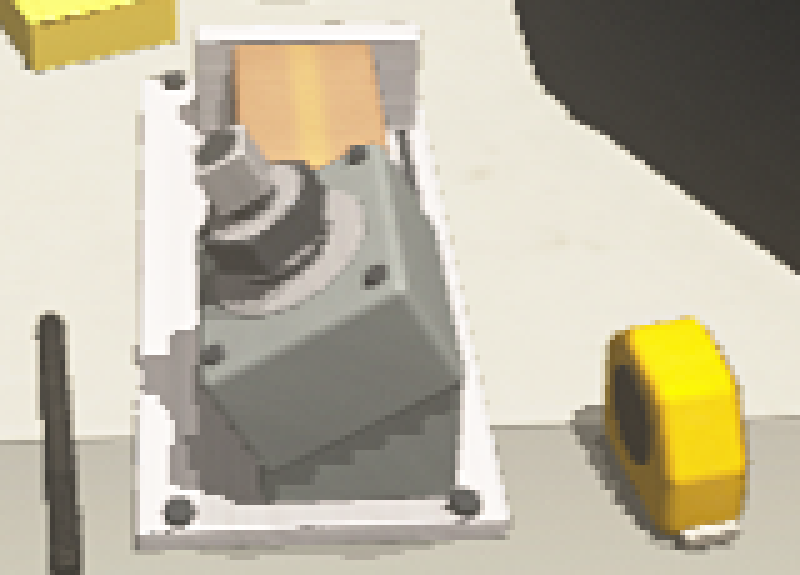

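Run:
```python
from h import *
c=lambda u,v:(244.9+u/5,179.9+v/5)
P=[ray("top",c(*p),z) for p,z in(((540,120),.108),((705,120),.108),((530,253),.077),((692,253),.077))]
for p in P: print(p.round(4))
print("jig xy from bolts",(P[0]+P[1])[:2]/2-[.0203,0],(P[2]+P[3])[:2]/2+[.0333,0],"dy",P[0][1]-P[1][1])
cs=lambda u,v:(224.9+u/5,224.9+v/5)
for a,b in(((540,120),(376,152+0)),((705,120),(376,274)),((692,253),(212,355))): 
    print(two(c(*a),cs(*( (357,154) if a==(540,120) else b))).round(4))
print("headtop",two(c(643,226),cs(222,148)).round(4))
t=cv2.imread("pics/top0.png");s=cv2.imread("pics/side0.png")
a=cv2.resize(t[203:238,350:395],None,fx=11,fy=11,interpolation=2)
b=cv2.resize(s[245:292,258:303],None,fx=11,fy=11,interpolation=2)
w=np.zeros((520,1000,3),np.uint8); w[:a.shape[0],:495]=a; w[:b.shape[0],505:]=b[:520]
w=cv2.resize(w,(800,416)); cv2.imwrite("pics/nut.png",w)
```

```text
[ 0.5335 -0.1791  0.108 ]
[ 0.5333 -0.2506  0.108 ]
[ 0.4795 -0.1791  0.077 ]
[ 0.4792 -0.2508  0.077 ]
jig xy from bolts [ 0.51314617 -0.2148639 ] [ 0.51267912 -0.21494825] dy 0.07145287768234099
[ 0.5352 -0.1792  0.1078]
[ 0.5351 -0.2507  0.1079]
[ 0.481  -0.2509  0.0765]
headtop [ 0.4857 -0.2144  0.1349]
```

View pics/nut.png

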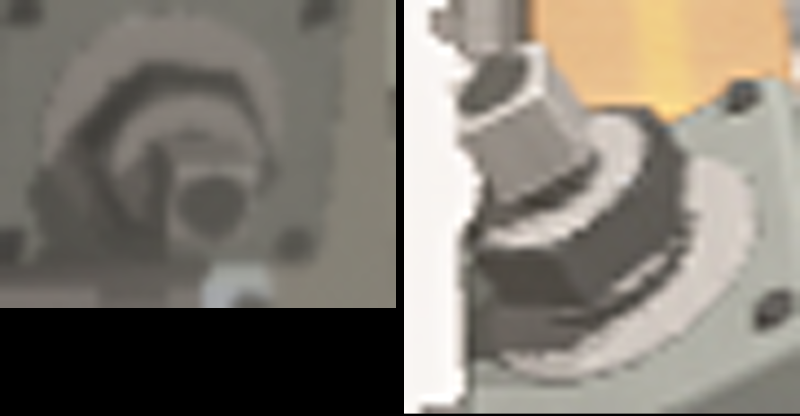

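```bash
cat >> h.py <<'E'
J=np.array([.5145,-.2147,0]); N=np.array([-.5,0,.75**.5]); XX=np.array([.75**.5,0,.5]); YY=np.array([0,1.,0]); F=J+[-.005,0,.09]
def onplane(n,uv,h):
    K,R,t=cal(n); o=-R.T@t; d=R.T@np.linalg.solve(K,[*uv,1]); q=F+h*N; X=o+d*((q-o)@N)/(d@N)
    x,y=(X-q)@XX,(X-q)@YY; return round(x*1e3,1),round(y*1e3,1),round(float(np.hypot(x,y))*1e3,1),round(float(np.degrees(np.arctan2(y,x))),1)
E
python3 - <<'E'
from h import *
g=lambda u,v:(258+(u-404)/8.8-.45,245+v/8.8-.45)
q=lambda u,v:(350+u/8.8-.45,203+v/8.8-.45)
print("nut top 25");[print(p,onplane("side",g(*p),.025)) for p in((478,245),(555,252),(680,150),(660,112),(600,108))]
print("nut bot 11");[print(p,onplane("side",g(*p),.011)) for p in((510,302),(590,306),(690,230))]
print("head top 51");[print(p,onplane("side",g(*p),.051)) for p in((462,110),(500,52),(545,45),(527,98),(478,135))]
print("topview nut25");[print(p,onplane("top",q(*p),.025)) for p in((150,65),(240,72),(268,170),(95,120))]
print("topview head51");[print(p,onplane("top",q(*p),.051)) for p in((175,165),(248,165),(172,245),(250,245))]
E
```

```text
nut top 25
(478, 245) (np.float64(-18.2), np.float64(-5.4), 19.0, -163.4)
(555, 252) (np.float64(-1.6), np.float64(-19.8), 19.9, -94.5)
(680, 150) (np.float64(26.7), np.float64(-7.4), 27.7, -15.6)
(660, 112) (np.float64(23.5), np.float64(8.2), 24.9, 19.2)
(600, 108) (np.float64(10.6), np.float64(19.7), 22.4, 61.7)
nut bot 11
(510, 302) (np.float64(-19.2), np.float64(-7.0), 20.4, -159.9)
(590, 306) (np.float64(-1.9), np.float64(-20.6), 20.7, -95.2)
(690, 230) (np.float64(20.8), np.float64(-12.5), 24.2, -31.0)
head top 51
(462, 110) (np.float64(-6.4), np.float64(-0.9), 6.4, -171.7)
(500, 52) (np.float64(2.5), np.float64(12.4), 12.6, 78.6)
(545, 45) (np.float64(12.4), np.float64(6.8), 14.1, 28.8)
(527, 98) (np.float64(7.8), np.float64(-8.0), 11.2, -45.8)
(478, 135) (np.float64(-3.1), np.float64(-12.0), 12.4, -104.3)
topview nut25
(150, 65) (np.float64(24.0), np.float64(10.4), 26.2, 23.4)
(240, 72) (np.float64(22.2), np.float64(-11.5), 25.0, -27.3)
(268, 170) (np.float64(-3.3), np.float64(-20.6), 20.9, -99.1)
(95, 120) (np.float64(9.9), np.float64(22.6), 24.7, 66.3)
topview head51
(175, 165) (np.float64(8.9), np.float64(9.3), 12.8, 46.3)
(248, 165) (np.float64(8.8), np.float64(-8.0), 11.9, -42.1)
(172, 245) (np.float64(-11.6), np.float64(8.3), 14.2, 144.4)
(250, 245) (np.float64(-11.7), np.float64(-10.3), 15.6, -138.6)
```

Run:
```python
from h import *
t=cv2.imread("pics/top0.png");s=cv2.imread("pics/side0.png")
a=np.clip(cv2.resize(t[280:420,240:510],(480,249))*1.8,0,255)
b=cv2.resize(s[0:420,120:240],(286,1000))[:]
b=cv2.resize(s[:,110:260],(214,600))
w=np.zeros((600,700,3),np.uint8); w[:249,:480]=a; w[:600,486:700]=b
cv2.imwrite("pics/post.png",w)
```

```text
(no output)
```

View pics/post.png

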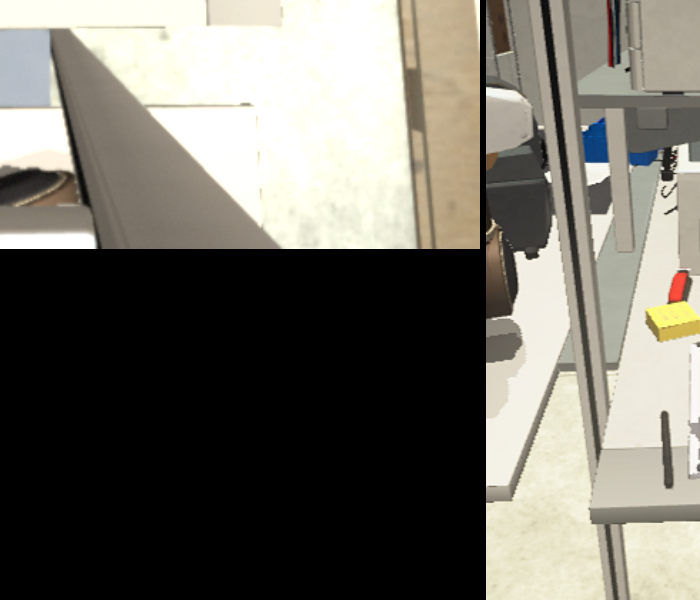

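Run:
```python
from h import *
def hd(n,uv):
    K,R,t=cal(n); o=-R.T@t; d=R.T@np.linalg.solve(K,[*uv,1]); return o[:2],d[:2]/np.linalg.norm(d[:2])
S={'L0':(145,0),'L1':(193.4,420),'R0':(165.4,0),'R1':(205,420)}
T={'l0':(269.2,296.9),'l1':(294.6,419),'r0':(280.5,296.9),'r1':(399,419)}
for a in S:
  for b in T:
    o1,d1=hd("side",S[a]);o2,d2=hd("top",T[b]); k=np.linalg.solve(np.c_[d1,-d2],o2-o1); print(a,b,(o1+k[0]*d1).round(3))
```

```text
L0 l0 [ 0.287 -0.018]
L0 l1 [ 0.284 -0.005]
L0 r0 [ 0.297 -0.063]
L0 r1 [ 0.297 -0.062]
L1 l0 [ 0.276 -0.023]
L1 l1 [ 0.272 -0.008]
L1 r0 [ 0.289 -0.072]
L1 r1 [ 0.288 -0.07 ]
R0 l0 [ 0.318 -0.006]
R0 l1 [0.316 0.002]
R0 r0 [ 0.324 -0.037]
R0 r1 [ 0.324 -0.036]
R1 l0 [ 0.306 -0.011]
R1 l1 [ 0.303 -0.001]
R1 r0 [ 0.313 -0.047]
R1 r1 [ 0.313 -0.046]
```

```bash
python3 -m inch '[1,0.64,0,-0.68,1,0.64,0,-0.68,1,0.64,0,-0.68,1,0.64,0,-0.68,1,0.64,0,-0.68,1,0.64,0,-0.68,1,0.64,0,-0.68,1,0.64,0,-0.68,0,0,0,0,0,0,0,0]' 0.4 40
python3 -m inch '[0.2,0.4,0,0,0.2,0.4,0,0,0.2,0.4,0,0,0,0,0,0,0,0,0,0]'
python3 -c "
from h import *
s=robot.get_state();print(np.round(s['tau'],2),np.round(s['joint_positions'],3));st()
for n in('top','side'): cv2.imwrite('pics/%s1.png'%n,optics.capture(n)[:,:,::-1])
t=cv2.imread('pics/top1.png')[170:420,200:500];s=cv2.imread('pics/side1.png')[60:360,100:400]
cv2.imwrite('pics/c1.png',np.hstack([cv2.resize(t,(480,400)),cv2.resize(s,(400,400))])[:, :880][:,:].copy()) 
w=cv2.imread('pics/c1.png');cv2.imwrite('pics/c1.png',cv2.resize(w,(800,364)))"
```

```text
clock: 1.1
position: [0.4625, -0.2997, 0.2495]
tcp_rot: [3.141, 0.002, -0.483]
contact_force: [-0.1, -0.5, -0.3]
gripper_width: 0.0599
grip_force: 0.0
clock: 1.6
position: [0.4846, -0.2548, 0.2504]
tcp_rot: [-3.141, -0.0, -0.483]
contact_force: [-0.4, 0.1, 0.7]
gripper_width: 0.0596
grip_force: 0.0
[ 5.100e-01 -4.638e+01  3.527e+01  1.000e-02  4.000e-02 -0.000e+00] [-4.850e-01  1.690e-01  1.100e-02  1.413e+00  1.000e-03  3.140e+00]
{'clock': 1.6, 'position': [0.485, -0.255, 0.25], 'tcp_rot': [-3.141, -0.0, -0.483], 'contact_force': [-0.446, 0.089, 0.653], 'torque': [-0.044, 0.055, 0.012], 'grip_force': 0.0, 'gripper_width': 0.06}
```

View pics/c1.png

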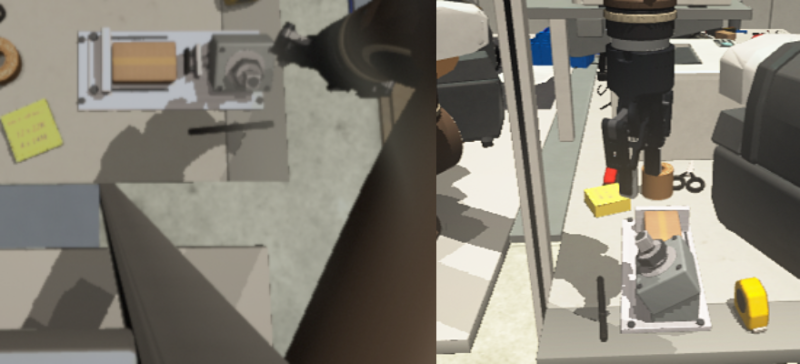

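```bash
python3 -m inch '[0.09,0.235,0,1,0.09,0.235,0,1,0.09,0.235,0,1,0.09,0.235,0,1,0,0,0,1,0,0,0,1,0,0,0,1,0,0,0,1,0,0,0,1,0,0,0,1,0,0,0,1,0,0,0,1,0,0,0,1,0,0,0,1,0,0,0,1,0,0,0,1,0,0,0,1,0,0,0,1,0,0,0,1,0,0,0,1]'
python3 -m inch '[0,0,-1,1,0,0,-1,1,0,0,-0.7,0.5,0,0,0,0,0,0,0,0]'
python3 -c "
from h import *
s=robot.get_state();print(np.round(s['tau'],2),np.round(s['joint_positions'],3));st()"
```

```text
clock: 3.7
position: [0.4991, -0.2175, 0.2503]
tcp_rot: [-3.14, 0.0, 2.314]
contact_force: [-0.7, 0.5, -0.0]
gripper_width: 0.0597
grip_force: 0.0
clock: 4.2
position: [0.4992, -0.2172, 0.1428]
tcp_rot: [-3.14, -0.001, 2.656]
contact_force: [0.0, -0.4, 0.8]
gripper_width: 0.0597
grip_force: 0.0
[-2.000e-02 -4.457e+01  3.253e+01 -8.000e-02 -1.000e-02 -4.000e-02] [-0.41   0.184 -0.208  1.18  -0.002  0.076]
{'clock': 4.2, 'position': [0.499, -0.217, 0.143], 'tcp_rot': [-3.14, -0.001, 2.656], 'contact_force': [0.031, -0.423, 0.844], 'torque': [0.022, -0.038, 0.014], 'grip_force': 0.0, 'gripper_width': 0.06}
```

```bash
python3 -m inch '[0.035,0.06,0,0,0,0,-0.1,0,0,0,-0.1,0,0,0,-0.1,0,0,0,-0.1,0,0,0,0,0,0,0,0,0]'
python3 -m inch '[0,0,-0.05,0,0,0,-0.05,0,0,0,0,0,0,0,0,0]'
```

```text
clock: 4.9
position: [0.5007, -0.2143, 0.1261]
tcp_rot: [-3.14, -0.0, 2.659]
contact_force: [-0.3, 0.3, -0.2]
gripper_width: 0.0598
grip_force: 0.0
clock: 5.3
position: [0.5008, -0.2144, 0.1222]
tcp_rot: [-3.14, -0.0, 2.659]
contact_force: [0.1, 0.6, 0.2]
gripper_width: 0.0596
grip_force: 0.0
```

```bash
python3 -m inch '[0,0,-0.05,0,0,0,-0.02,0,0,0,0,0]'
python3 -m inch '[0,0,0,0,0,0,0,0,0,0,0,0,0,0,0,0,0,0,0,0]' -0.2 40; python3 -c "
from h import *
st()"
```

```text
clock: 5.6
position: [0.5007, -0.2143, 0.1193]
tcp_rot: [-3.14, -0.0, 2.659]
contact_force: [0.6, -0.2, 0.6]
gripper_width: 0.0599
grip_force: 0.0
clock: 6.1
position: [0.5012, -0.2136, 0.1203]
tcp_rot: [3.141, 0.0, 2.66]
contact_force: [-0.8, 3.8, 5.4]
gripper_width: 0.0411
grip_force: 40.0
{'clock': 6.1, 'position': [0.501, -0.214, 0.12], 'tcp_rot': [3.141, 0.0, 2.66], 'contact_force': [-0.845, 3.842, 5.366], 'torque': [1.04, 0.147, 0.091], 'grip_force': 39.999, 'gripper_width': 0.041}
```

```bash
python3 -m inch '[0,0,0,0.5,0,0,0,0.5,0,0,0,0.5,0,0,0,0.5,0,0,0,0.5,0,0,0,0,0,0,0,0]'; python3 -c "
from h import *
st()
for n in('top','side'): cv2.imwrite('pics/%s2.png'%n,optics.capture(n)[:,:,::-1])"
```

```text
clock: 6.8
position: [0.5012, -0.2136, 0.1203]
tcp_rot: [-3.141, 0.001, 3.008]
contact_force: [-0.9, 5.9, 4.8]
gripper_width: 0.0416
grip_force: 39.3
{'clock': 6.8, 'position': [0.501, -0.214, 0.12], 'tcp_rot': [-3.141, 0.001, 3.008], 'contact_force': [-0.947, 5.945, 4.825], 'torque': [0.554, -0.031, -0.282], 'grip_force': 39.289, 'gripper_width': 0.042}
```

```bash
python3 -m inch '[0,0,0,0,0,0,0,0,0,0,0.5,0,0,0,1,0,-1,-1,0.6,0,-0.5,-1,0,0,0,0,0,0]' 0.4; python3 -c "
from h import *
st()
s=optics.capture('side')[:,:,::-1];t=optics.capture('top')[:,:,::-1]
cv2.imwrite('pics/side3.png',s);cv2.imwrite('pics/top3.png',t)
a=cv2.resize(t[203:238,350:395],None,fx=11,fy=11,interpolation=2)
b=cv2.resize(s[245:292,258:303],None,fx=11,fy=11,interpolation=2)
w=np.zeros((520,1000,3),np.uint8); w[:a.shape[0],:495]=a; w[:b.shape[0],505:]=b[:520]
cv2.imwrite('pics/nut3.png',cv2.resize(w,(800,416)))"
```

```text
clock: 7.6
position: [0.4466, -0.2907, 0.2]
tcp_rot: [-3.137, 0.001, 3.003]
contact_force: [-0.8, -0.0, -0.7]
gripper_width: 0.0601
grip_force: 0.0
{'clock': 7.6, 'position': [0.447, -0.291, 0.2], 'tcp_rot': [-3.137, 0.001, 3.003], 'contact_force': [-0.818, -0.049, -0.721], 'torque': [0.041, -0.039, 0.006], 'grip_force': 0.0, 'gripper_width': 0.06}
```

View pics/nut3.png

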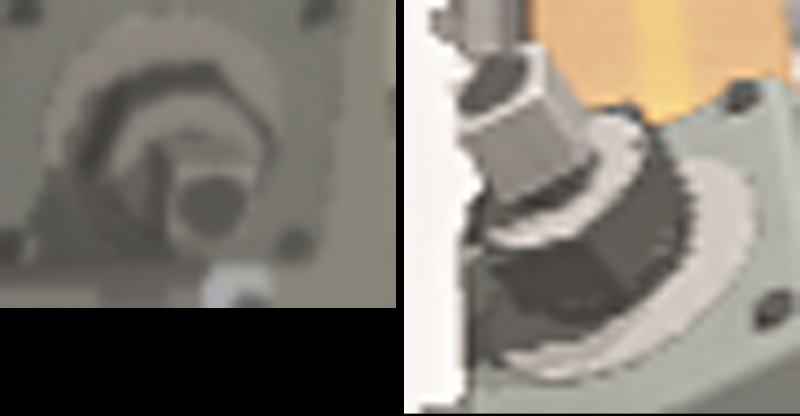

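Run:
```python
from h import *
g=lambda u,v:(258+(u-404)/8.8-.45,245+v/8.8-.45)
for p,h in(((580,241),.025),((612,282),.011),((505,255),.025)): print(onplane("side",g(*p),h))
t=cv2.imread("pics/top3.png").astype(int)
for r in(204,208,213,218): print(r,[tuple(t[r,c]) for c in(272,273,274,275,276,277,278,279)],[tuple(t[r,c]) for c in range(318,330)]) if r==213 else 0
for u in(276,276.5,277,277.5,320.5,321,321.5,322): print(u,(ray("top",(u,213),.06)[1]-J[1]).round(4))
for u in(326,327,328): print('buf',u,(ray("top",(u,213),.05)[1]-J[1]).round(4))
```

```text
(np.float64(3.9), np.float64(-20.3), 20.7, -79.1)
(np.float64(3.2), np.float64(-16.6), 16.9, -79.0)
(np.float64(-12.3), np.float64(-12.9), 17.9, -133.6)
213 [(np.int64(187), np.int64(182), np.int64(178)), (np.int64(187), np.int64(182), np.int64(179)), (np.int64(187), np.int64(182), np.int64(179)), (np.int64(179), np.int64(177), np.int64(174)), (np.int64(114), np.int64(117), np.int64(118)), (np.int64(70), np.int64(96), np.int64(119)), (np.int64(85), np.int64(126), np.int64(156)), (np.int64(89), np.int64(134), np.int64(165))] [(np.int64(95), np.int64(140), np.int64(171)), (np.int64(95), np.int64(139), np.int64(171)), (np.int64(93), np.int64(134), np.int64(164)), (np.int64(96), np.int64(113), np.int64(130)), (np.int64(109), np.int64(115), np.int64(122)), (np.int64(113), np.int64(117), np.int64(124)), (np.int64(112), np.int64(117), np.int64(123)), (np.int64(108), np.int64(112), np.int64(118)), (np.int64(61), np.int64(65), np.int64(69)), (np.int64(22), np.int64(23), np.int64(26)), (np.int64(28), np.int64(30), np.int64(34)), (np.int64(37), np.int64(40), np.int64(43))]
276 0.1996
276.5 0.1985
277 0.1973
277.5 0.1962
320.5 0.0993
321 0.0982
321.5 0.0971
322 0.0959
buf 326 0.0854
buf 327 0.0831
buf 328 0.0808
```

```bash
python3 -m inch '[0.34,0.64,0,0.5,0.34,0.64,0,0.5,0.34,0.63,0,0,0,0,0,0,0,0,0,0]' 0.0 ; python3 -c "
from h import *
st()"
```

```text
clock: 8.2
position: [0.4895, -0.2093, 0.1986]
tcp_rot: [-3.14, -0.001, -3.133]
contact_force: [-0.1, -0.5, 0.8]
gripper_width: 0.0426
grip_force: 0.0
{'clock': 8.2, 'position': [0.489, -0.209, 0.199], 'tcp_rot': [-3.14, -0.001, -3.133], 'contact_force': [-0.116, -0.456, 0.828], 'torque': [-0.017, -0.002, -0.05], 'grip_force': 0.0, 'gripper_width': 0.043}
```

```bash
python3 -m inch '[-0.04,-0.12,0,0,0,0,-0.5,0,0,0,-0.5,0,0,0,-0.2,0,0,0,-0.21,0,0,0,0,0,0,0,0,0]'
python3 -m inch '[0,0,0,0,0,0,0,0,0,0,0,0,0,0,0,0]' -0.8 40; python3 -c "
from h import *
st()"
```

```text
clock: 8.9
position: [0.4876, -0.2156, 0.1431]
tcp_rot: [-3.14, 0.0, -3.136]
contact_force: [-0.3, 0.4, 0.3]
gripper_width: 0.0426
grip_force: 0.0
clock: 9.3
position: [0.4879, -0.2132, 0.1438]
tcp_rot: [3.139, 0.002, -3.134]
contact_force: [-1.4, 8.9, 6.4]
gripper_width: 0.0191
grip_force: 40.2
{'clock': 9.3, 'position': [0.488, -0.213, 0.144], 'tcp_rot': [3.139, 0.002, -3.134], 'contact_force': [-1.374, 8.853, 6.417], 'torque': [1.938, 0.23, -0.082], 'grip_force': 40.223, 'gripper_width': 0.019}
```

```bash
python3 -m inch '[0,0.05,0,-0.5,0,0,0,-0.5,0,0,0,-0.5,0,0,0,-0.5,0,0,0,-0.5,0,0,0,0]'; python3 -m inch '[0,0,0,-0.5,0,0,0,-0.5,0,0,0,-0.5,0,0,0,-0.5,0,0,0,-0.5,0,0,0,0,0,0,0,0]'; python3 -c "
from h import *
st()"
```

```text
clock: 9.9
position: [0.4876, -0.2129, 0.1445]
tcp_rot: [-3.141, 0.001, 2.798]
contact_force: [-5.8, 1.5, 8.1]
gripper_width: 0.0183
grip_force: 55.4
clock: 10.6
position: [0.4874, -0.2129, 0.1452]
tcp_rot: [-3.141, 0.001, 2.45]
contact_force: [-6.5, 2.8, 13.3]
gripper_width: 0.0187
grip_force: 70.8
{'clock': 10.6, 'position': [0.487, -0.213, 0.145], 'tcp_rot': [-3.141, 0.001, 2.45], 'contact_force': [-6.461, 2.798, 13.284], 'torque': [1.078, 1.232, 0.193], 'grip_force': 70.769, 'gripper_width': 0.019}
```

```bash
python3 -m inch '[0,0,0,0,0,0,0,0,0,0,0.75,0,0,0,0,1,0,0,0,1,0,0,0,1,0,0,0,1,0,0,0,1,0,0,0,1,0,0,0,1,0,0,0,1,0,0,0,1,0,0,0,1,0,0,0,0.5,0,0,0,0,0,0,0,0]' 0.0; python3 -c "
from h import *
st()
t=optics.capture('top');cv2.imwrite('pics/top4.png',t[:,:,::-1]);s=optics.capture('side');cv2.imwrite('pics/side4.png',s[:,:,::-1])
o=cv2.imread('pics/top3.png')[:,:,::-1]
for r in(211,213): print(o[r,318:342,0].tolist(),t[r,318:342,0].tolist())
print(o[213,272:280,0].tolist(),t[213,272:280,0].tolist())
w=np.hstack([cv2.resize(t[185:250,240:400],(640,260)),]);b=cv2.resize(s[235:300,245:325],(640,520))
cv2.imwrite('pics/c4.png',np.vstack([w,b])[:600])"
```

```text
clock: 12.2
position: [0.4875, -0.2133, 0.1725]
tcp_rot: [-3.14, -0.0, -2.37]
contact_force: [0.1, -0.4, 0.3]
gripper_width: 0.0431
grip_force: 0.0
{'clock': 12.2, 'position': [0.488, -0.213, 0.173], 'tcp_rot': [-3.14, -0.0, -2.37], 'contact_force': [0.139, -0.377, 0.336], 'torque': [0.012, -0.03, 0.01], 'grip_force': 0.0, 'gripper_width': 0.043}
[173, 173, 160, 129, 123, 125, 126, 121, 69, 24, 36, 43, 74, 110, 86, 60, 68, 131, 170, 174, 134, 106, 100, 101] [191, 190, 178, 146, 135, 83, 36, 41, 50, 86, 127, 120, 81, 66, 111, 183, 194, 185, 142, 117, 114, 115, 115, 114]
[171, 171, 164, 130, 122, 124, 123, 118, 69, 26, 34, 43, 76, 112, 95, 64, 60, 110, 166, 175, 155, 112, 92, 91] [190, 189, 182, 148, 133, 82, 33, 40, 47, 77, 126, 121, 81, 63, 100, 182, 195, 189, 140, 107, 103, 103, 103, 103]
[178, 179, 179, 174, 118, 119, 156, 165] [197, 197, 197, 192, 135, 135, 174, 183]
```

View pics/c4.png

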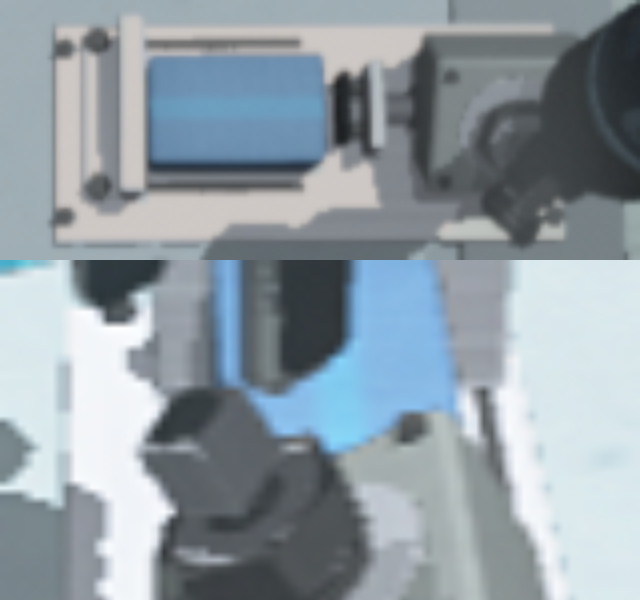

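```bash
python3 -m inch '[0,0,-0.25,0,0,0,-0.25,0,0,0,-0.13,0,0,0,-0.1,0,0,0,0,0,0,0,0,0]'
python3 -m inch '[0,0,0,0,0,0,0,0,0,0,0,0,0,0,0,0]' -0.8 40; python3 -c "
from h import *
st()
t=optics.capture('top');s=optics.capture('side')
print(t[211,318:342,0].tolist(),t[213,272:280,0].tolist())"
```

```text
clock: 12.9
position: [0.4875, -0.2133, 0.1434]
tcp_rot: [-3.14, -0.0, -2.368]
contact_force: [0.2, 0.9, 0.4]
gripper_width: 0.0427
grip_force: 0.0
clock: 13.3
position: [0.4874, -0.2129, 0.1443]
tcp_rot: [-3.14, 0.001, -2.367]
contact_force: [-2.7, 2.0, 6.5]
gripper_width: 0.0214
grip_force: 37.2
{'clock': 13.3, 'position': [0.487, -0.213, 0.144], 'tcp_rot': [-3.14, 0.001, -2.367], 'contact_force': [-2.708, 2.021, 6.493], 'torque': [0.592, 0.543, 0.049], 'grip_force': 37.189, 'gripper_width': 0.021}
[190, 190, 178, 146, 134, 79, 28, 38, 50, 88, 125, 98, 68, 69, 125, 184, 194, 181, 139, 117, 115, 114, 114, 115] [197, 197, 197, 192, 134, 135, 174, 183]
```

```bash
python3 -m inch '[0,0,0,-0.5,0,0,0,-0.5,0,0,0,-0.5,0,0,0,-0.5,0,0,0,-0.5,0,0,0,-0.5,0,0,0,-0.5,0,0,0,-0.5,0,0,0,-0.5,0,0,0,-0.5,0,0,0,0,0,0,0,0]'; python3 -c "
from h import *
st()
t=optics.capture('top')
print(t[211,318:342,0].tolist(),t[213,272:280,0].tolist())"
```

```text
clock: 14.6
position: [0.4875, -0.2129, 0.1449]
tcp_rot: [-3.14, 0.001, -3.066]
contact_force: [-5.1, 3.8, 9.2]
gripper_width: 0.0192
grip_force: 38.8
{'clock': 14.6, 'position': [0.488, -0.213, 0.145], 'tcp_rot': [-3.14, 0.001, -3.066], 'contact_force': [-5.075, 3.839, 9.195], 'torque': [0.727, 0.625, 0.083], 'grip_force': 38.762, 'gripper_width': 0.019}
[191, 190, 176, 112, 56, 69, 126, 134, 94, 64, 94, 182, 196, 196, 187, 188, 189, 186, 143, 117, 115, 115, 114, 115] [197, 197, 197, 192, 134, 135, 174, 183]
```

```bash
cat > m.py <<'E'
from h import *
st(); t=optics.capture('top'); print(t[211,318:336,0].tolist(),t[213,272:280].tolist())
E
python3 -m inch '[0,0,0,-0.5,0,0,0,-0.5,0,0,0,0]'; python3 m.py; python3 -m inch '[0,0,0,-0.5,0,0,0,-0.5,0,0,0,0]';python3 m.py
```

```text
clock: 14.95
position: [0.4878, -0.2128, 0.1445]
tcp_rot: [-3.141, 0.002, 3.077]
contact_force: [-2.1, 2.6, 6.2]
gripper_width: 0.0187
grip_force: 41.2
{'clock': 14.95, 'position': [0.488, -0.213, 0.145], 'tcp_rot': [-3.141, 0.002, 3.077], 'contact_force': [-2.14, 2.605, 6.163], 'torque': [1.017, 0.309, 0.222], 'grip_force': 41.209, 'gripper_width': 0.019}
[190, 190, 168, 103, 56, 84, 126, 113, 77, 84, 161, 191, 194, 179, 186, 189, 190, 186] [[197, 200, 205], [197, 200, 206], [197, 200, 205], [192, 195, 197], [135, 132, 129], [151, 123, 88], [176, 144, 99], [182, 151, 104]]
clock: 15.3
position: [0.4878, -0.2129, 0.1444]
tcp_rot: [-3.141, 0.001, 2.937]
contact_force: [-1.9, 1.5, 5.8]
gripper_width: 0.0191
grip_force: 47.6
{'clock': 15.3, 'position': [0.488, -0.213, 0.144], 'tcp_rot': [-3.141, 0.001, 2.937], 'contact_force': [-1.906, 1.469, 5.775], 'torque': [0.911, 0.247, 0.315], 'grip_force': 47.646, 'gripper_width': 0.019}
[191, 186, 132, 68, 64, 125, 134, 90, 63, 96, 181, 196, 196, 192, 190, 190, 189, 186] [[197, 200, 205], [197, 200, 206], [197, 200, 205], [193, 196, 197], [149, 140, 132], [169, 139, 98], [181, 149, 103], [183, 151, 105]]
```

```bash
python3 -m inch '[0,0,0,-0.5,0,0,0,0]'; python3 m.py|tail -n2; python3 -m inch '[0,0,0,-0.5,0,0,0,0]'|tail -n1;python3 m.py
```

```text
clock: 15.55
position: [0.4876, -0.2129, 0.1447]
tcp_rot: [-3.141, 0.001, 2.868]
contact_force: [-3.8, 2.2, 7.4]
gripper_width: 0.0187
grip_force: 51.2
{'clock': 15.55, 'position': [0.488, -0.213, 0.145], 'tcp_rot': [-3.141, 0.001, 2.868], 'contact_force': [-3.803, 2.192, 7.354], 'torque': [0.983, 0.517, 0.269], 'grip_force': 51.164, 'gripper_width': 0.019}
[191, 186, 133, 68, 64, 124, 122, 81, 68, 119, 184, 195, 187, 188, 189, 190, 190, 186] [[197, 200, 205], [197, 200, 205], [197, 200, 205], [193, 196, 197], [149, 141, 133], [168, 139, 98], [181, 149, 103], [183, 151, 105]]
grip_force: 56.2
{'clock': 15.8, 'position': [0.488, -0.213, 0.145], 'tcp_rot': [-3.142, 0.001, 2.798], 'contact_force': [-3.696, 1.889, 7.669], 'torque': [1.113, 0.357, 0.574], 'grip_force': 56.171, 'gripper_width': 0.019}
[191, 186, 133, 68, 64, 121, 98, 68, 86, 167, 192, 194, 177, 186, 190, 190, 190, 186] [[197, 201, 205], [197, 200, 206], [197, 200, 205], [193, 196, 197], [149, 141, 132], [169, 139, 99], [180, 149, 103], [183, 151, 105]]
```

```bash
python3 -m inch '[0,0,0,-0.5,0,0,0,0]'|tail -n1; python3 m.py
```

```text
grip_force: 59.4
{'clock': 16.05, 'position': [0.487, -0.213, 0.145], 'tcp_rot': [-3.142, 0.001, 2.728], 'contact_force': [-5.049, 1.516, 10.163], 'torque': [1.205, 0.701, 0.523], 'grip_force': 59.395, 'gripper_width': 0.019}
[191, 186, 132, 69, 63, 121, 93, 64, 90, 179, 195, 194, 174, 184, 189, 190, 190, 186] [[197, 201, 205], [197, 201, 206], [197, 200, 205], [193, 195, 197], [150, 141, 133], [168, 139, 99], [181, 149, 103], [183, 151, 105]]
```

```bash
python3 -m inch '[0,0,0,0,0,0,0,0,0,0,0.75,0,0,0,0,1,0.17,0,0,1,0.17,0,0,1,0,0,0,1,0,0,0,1,0,0,0,1,0,0,0,0.46,0,0,0,0,0,0,0,0]' 0.4; python3 m.py
```

```text
clock: 17.3
position: [0.5011, -0.2134, 0.1732]
tcp_rot: [-3.14, -0.0, -2.654]
contact_force: [-1.5, -0.1, -0.1]
gripper_width: 0.0593
grip_force: 0.0
{'clock': 17.3, 'position': [0.501, -0.213, 0.173], 'tcp_rot': [-3.14, -0.0, -2.654], 'contact_force': [-1.464, -0.075, -0.076], 'torque': [0.023, 0.005, -0.01], 'grip_force': 0.0, 'gripper_width': 0.059}
[192, 187, 133, 71, 64, 123, 94, 63, 91, 181, 197, 195, 175, 185, 191, 191, 191, 187] [[198, 202, 207], [198, 202, 207], [199, 202, 207], [194, 197, 198], [151, 142, 134], [170, 140, 99], [182, 150, 103], [184, 152, 106]]
```

```bash
python3 -m inch '[0,0,-0.5,0,0,0,-0.4,0,0,0,-0.2,0,0,0,-0.12,0,0,0,-0.1,0,0,0,0,0,0,0,0,0]'
python3 -m inch '[0,0,0,0,0,0,0,0,0,0,0,0,0,0,0,0,0,0,0,0]' -0.2 40; python3 m.py
```

```text
clock: 18.05
position: [0.5014, -0.2134, 0.1211]
tcp_rot: [-3.139, 0.0, -2.653]
contact_force: [-0.0, 0.1, 0.0]
gripper_width: 0.0598
grip_force: 0.0
clock: 18.55
position: [0.5009, -0.2124, 0.1217]
tcp_rot: [-3.141, 0.001, -2.652]
contact_force: [-3.4, 4.4, 6.7]
gripper_width: 0.0418
grip_force: 38.4
{'clock': 18.55, 'position': [0.501, -0.212, 0.122], 'tcp_rot': [-3.141, 0.001, -2.652], 'contact_force': [-3.407, 4.386, 6.678], 'torque': [1.048, 0.713, 0.262], 'grip_force': 38.357, 'gripper_width': 0.042}
[192, 187, 133, 70, 64, 121, 94, 65, 90, 180, 197, 195, 174, 185, 190, 191, 191, 186] [[198, 201, 206], [198, 201, 207], [199, 202, 207], [194, 197, 198], [150, 142, 133], [170, 140, 100], [182, 149, 103], [184, 152, 105]]
```

```bash
python3 -m inch '[0,0,0,-0.5,0,0,0,-0.5,0,0,0,-0.5,0,0,0,-0.5,0,0,0,-0.5,0,0,0,0]'; python3 m.py; python3 -m inch '[0,0,0,-0.5,0,0,0,-0.5,0,0,0,0]' |tail -n1; python3 m.py;  python3 -m inch '[0,0,0,-0.5,0,0,0,-0.5,0,0,0,0]' |tail -n1; python3 m.py
```

```text
clock: 19.2
position: [0.5013, -0.2124, 0.1216]
tcp_rot: [3.141, 0.002, -3.001]
contact_force: [-2.3, 2.8, 6.5]
gripper_width: 0.0417
grip_force: 46.0
{'clock': 19.2, 'position': [0.501, -0.212, 0.122], 'tcp_rot': [3.141, 0.002, -3.001], 'contact_force': [-2.267, 2.835, 6.452], 'torque': [1.59, 0.326, 0.367], 'grip_force': 46.002, 'gripper_width': 0.042}
[192, 187, 134, 70, 64, 121, 94, 64, 91, 181, 196, 195, 175, 185, 191, 191, 191, 186] [[198, 201, 207], [198, 201, 207], [198, 201, 206], [194, 197, 198], [150, 142, 133], [170, 141, 101], [182, 150, 104], [184, 152, 106]]
grip_force: 51.0
{'clock': 19.55, 'position': [0.502, -0.212, 0.121], 'tcp_rot': [3.141, 0.002, -3.139], 'contact_force': [0.768, 1.945, 4.916], 'torque': [1.803, -0.263, 0.521], 'grip_force': 51.032, 'gripper_width': 0.042}
[192, 187, 134, 69, 64, 122, 95, 66, 92, 180, 196, 195, 175, 185, 190, 191, 190, 187] [[198, 201, 206], [199, 202, 207], [198, 202, 206], [193, 196, 198], [150, 142, 133], [169, 140, 99], [182, 150, 102], [184, 153, 106]]
grip_force: 56.1
{'clock': 19.9, 'position': [0.502, -0.213, 0.121], 'tcp_rot': [3.141, 0.002, 3.005], 'contact_force': [2.184, 3.144, 1.539], 'torque': [1.915, -0.97, 0.444], 'grip_force': 56.112, 'gripper_width': 0.041}
[192, 187, 135, 69, 64, 122, 94, 64, 90, 181, 197, 196, 175, 185, 191, 191, 191, 187] [[198, 202, 207], [199, 202, 207], [198, 201, 206], [194, 197, 198], [150, 142, 133], [170, 141, 100], [182, 150, 103], [185, 153, 106]]
```

```bash
for i in 1; do python3 -m inch '[0,0,0,-0.5,0,0,0,-0.5,0,0,0,0]' |tail -n1; python3 m.py;  python3 -m inch '[0,0,0,-0.5,0,0,0,-0.5,0,0,0,0]' |tail -n1; python3 m.py; done | cut -c1-260
```

```text
grip_force: 54.1
{'clock': 20.25, 'position': [0.501, -0.213, 0.122], 'tcp_rot': [-3.142, 0.001, 2.864], 'contact_force': [-3.615, 4.896, 10.71], 'torque': [2.256, 0.076, 0.485], 'grip_force': 54.064, 'gripper_width': 0.042}
[192, 187, 134, 69, 64, 122, 94, 65, 90, 180, 197, 196, 175, 186, 191, 191, 191, 187] [[198, 201, 206], [199, 202, 207], [198, 202, 206], [194, 197, 198], [151, 143, 134], [170, 141, 100], [182, 151, 104], [185, 153, 106]]
grip_force: 56.4
{'clock': 20.6, 'position': [0.501, -0.213, 0.121], 'tcp_rot': [-3.14, 0.001, 2.724], 'contact_force': [2.892, 5.785, 3.733], 'torque': [1.056, -0.348, -0.335], 'grip_force': 56.439, 'gripper_width': 0.041}
[192, 187, 134, 71, 64, 122, 94, 66, 91, 181, 197, 196, 175, 186, 191, 191, 191, 187] [[199, 202, 207], [198, 202, 207], [199, 202, 207], [194, 197, 198], [151, 143, 134], [170, 140, 100], [182, 151, 104], [184, 153, 105]]
```

```bash
cat > n.py <<'E'
from h import *
def prof(im,h=.018):
    g=cv2.GaussianBlur(cv2.cvtColor(im,cv2.COLOR_BGR2GRAY),(0,0),.6).astype(np.float32); A=np.radians(np.arange(-170,11,6))
    P=np.array([F+h*N+.0215*(np.cos(a)*XX+np.sin(a)*YY) for a in A]); p=proj("side",P).astype(np.float32)
    return cv2.remap(g,p[:,0],p[:,1],cv2.INTER_LINEAR)[:,0].round().astype(int).tolist()
if __name__=="__main__":
    import sys
    print(list(range(-170,11,6)))
    for f in sys.argv[1:]:
        im=optics.capture("side")[:,:,::-1] if f=="now" else cv2.imread(f)
        for h in(.015,.018,.021): print(f,prof(im,h))
E
python3 -m inch '[0,0,0,0,0,0,0,0,0,0,0.75,0,0,0,0.75,0,0,0,0,0,0,0,0,0]' 0.4;python3 m.py; python3 n.py pics/side0.png pics/side3.png pics/side4.png now
```

```text
clock: 21.25
position: [0.5012, -0.2141, 0.1811]
tcp_rot: [-3.139, 0.001, 2.723]
contact_force: [0.9, -0.4, -0.8]
gripper_width: 0.06
grip_force: 0.0
{'clock': 21.25, 'position': [0.501, -0.214, 0.181], 'tcp_rot': [-3.139, 0.001, 2.723], 'contact_force': [0.87, -0.443, -0.821], 'torque': [-0.024, -0.027, -0.024], 'grip_force': 0.0, 'gripper_width': 0.06}
[193, 188, 135, 71, 64, 122, 94, 64, 91, 182, 198, 196, 176, 186, 192, 192, 192, 187] [[199, 202, 207], [199, 202, 208], [199, 202, 207], [195, 198, 199], [151, 143, 135], [171, 141, 100], [183, 152, 105], [185, 153, 106]]
[-170, -164, -158, -152, -146, -140, -134, -128, -122, -116, -110, -104, -98, -92, -86, -80, -74, -68, -62, -56, -50, -44, -38, -32, -26, -20, -14, -8, -2, 4, 10]
pics/side0.png [90, 90, 86, 83, 83, 84, 86, 87, 86, 84, 79, 78, 78, 87, 92, 96, 98, 97, 97, 95, 92, 90, 90, 91, 96, 110, 118, 118, 117, 113, 104]
pics/side0.png [87, 91, 93, 89, 83, 77, 75, 75, 75, 76, 75, 74, 78, 88, 92, 91, 90, 90, 90, 90, 90, 90, 91, 91, 93, 95, 95, 96, 95, 94, 95]
pics/side0.png [99, 90, 89, 89, 86, 80, 76, 75, 75, 75, 74, 74, 77, 87,
[... 622 characters left out ...]
6, 95, 107, 117, 137, 135]
pics/side4.png [94, 90, 83, 80, 79, 78, 72, 67, 64, 65, 65, 65, 65, 66, 66, 67, 78, 85, 84, 84, 84, 84, 84, 84, 84, 85, 87, 98, 109, 115, 121]
pics/side4.png [102, 100, 96, 90, 81, 74, 70, 67, 65, 64, 65, 65, 65, 66, 65, 66, 78, 85, 84, 83, 83, 84, 84, 85, 85, 84, 85, 88, 97, 104, 105]
now [76, 78, 81, 84, 87, 89, 85, 79, 73, 71, 72, 73, 73, 74, 74, 74, 73, 72, 72, 76, 83, 85, 85, 87, 85, 86, 86, 85, 84, 86, 91]
now [82, 80, 77, 77, 78, 79, 76, 70, 66, 69, 72, 72, 72, 71, 72, 72, 72, 72, 73, 77, 83, 84, 85, 84, 84, 84, 84, 84, 85, 86, 88]
now [92, 91, 86, 79, 74, 70, 66, 64, 64, 67, 71, 72, 72, 72, 72, 73, 73, 73, 73, 76, 82, 85, 85, 85, 84, 85, 84, 84, 84, 85, 87]
```

```bash
python3 -m inch '[0,0,0,1,0,0,0,1,0,0,0,1,0,0,-0.5,0.7,0,0,-0.5,0,0,0,-0.3,0,0,0,-0.14,0,0,0,-0.1,0,0,0,0,0,0,0,0,0]'
python3 -m inch '[0,0,0,0,0,0,0,0,0,0,0,0,0,0,0,0,0,0,0,0]' -0.3 80; python3 m.py|head -1
python3 -m inch '[0,0,0,-0.5,0,0,0,-0.5,0,0,0,0]' |tail -n1; python3 m.py;  python3 -m inch '[0,0,0,-0.5,0,0,0,0,0,0,0,0]' |tail -n1; python3 m.py
```

```text
clock: 22.35
position: [0.5014, -0.2135, 0.1196]
tcp_rot: [-3.14, 0.001, -3.044]
contact_force: [0.2, -0.9, 0.3]
gripper_width: 0.0598
grip_force: 0.0
clock: 22.85
position: [0.5015, -0.2131, 0.1205]
tcp_rot: [-3.14, 0.002, -3.043]
contact_force: [-1.5, 2.3, 6.5]
gripper_width: 0.038
grip_force: 79.1
{'clock': 22.85, 'position': [0.501, -0.213, 0.12], 'tcp_rot': [-3.14, 0.002, -3.043], 'contact_force': [-1.488, 2.341, 6.5], 'torque': [0.467, 0.326, -0.106], 'grip_force': 79.08, 'gripper_width': 0.038}
grip_force: 85.0
{'clock': 23.2, 'position': [0.503, -0.213, 0.12], 'tcp_rot': [-3.141, 0.005, 3.101], 'contact_force': [5.296, 1.182, 3.303], 'torque': [1.16, -1.238, 0.408], 'grip_force': 85.0, 'gripper_width': 0.038}
[192, 187, 135, 70, 65, 122, 93, 65, 91, 181, 197, 195, 175, 185, 190, 191, 191, 187] [[199, 202, 207], [198, 202, 207], [198, 201, 206], [194, 197, 198], [150, 142, 134], [169, 140, 99], [182, 150, 104], [184, 152, 105]]
grip_force: 85.0
{'clock': 23.55, 'position': [0.503, -0.213, 0.12], 'tcp_rot': [3.141, 0.005, 3.034], 'contact_force': [7.205, 1.027, 1.823], 'torque': [1.511, -1.75, 0.81], 'grip_force': 84.999, 'gripper_width': 0.038}
[192, 187, 135, 70, 64, 122, 93, 65, 90, 181, 197, 196, 175, 186, 191, 191, 191, 187] [[198, 201, 206], [198, 201, 207], [199, 202, 207], [194, 197, 198], [151, 142, 134], [170, 140, 100], [182, 150, 103], [184, 153, 106]]
```

```bash
for i in 1; do python3 -m inch '[0,0,0,-0.5,0,0,0,0,0,0,0,0]' |tail -n1; python3 m.py;  python3 -m inch '[0,0,0,-0.5,0,0,0,0,0,0,0,0]' |tail -n1; python3 m.py; done | cut -c1-280; python3 n.py now
```

```text
grip_force: 84.6
{'clock': 23.9, 'position': [0.504, -0.213, 0.12], 'tcp_rot': [3.141, 0.005, 2.964], 'contact_force': [7.977, -1.828, -1.823], 'torque': [1.529, -2.288, 1.073], 'grip_force': 84.552, 'gripper_width': 0.038}
[192, 187, 135, 70, 64, 122, 94, 64, 91, 181, 197, 195, 175, 186, 191, 191, 191, 187] [[199, 202, 207], [198, 202, 207], [198, 202, 207], [194, 197, 198], [151, 142, 134], [170, 140, 100], [182, 150, 104], [185, 153, 106]]
grip_force: 85.7
{'clock': 24.25, 'position': [0.503, -0.213, 0.12], 'tcp_rot': [3.141, 0.004, 2.895], 'contact_force': [5.698, -0.72, 3.685], 'torque': [1.461, -1.626, 0.99], 'grip_force': 85.687, 'gripper_width': 0.037}
[192, 187, 135, 70, 64, 122, 94, 66, 91, 181, 197, 196, 175, 186, 191, 191, 191, 187] [[198, 202, 207], [198, 202, 207], [198, 202, 207], [194, 197, 198], [151, 143, 134], [170, 141, 100], [182, 150, 104], [184, 153, 105]]
[-170, -164, -158, -152, -146, -140, -134, -128, -122, -116, -110, -104, -98, -92, -86, -80, -74, -68, -62, -56, -50, -44, -38, -32, -26, -20, -14, -8, -2, 4, 10]
now [79, 80, 83, 85, 87, 86, 79, 70, 65, 66, 68, 79, 91, 94, 95, 115, 123, 105, 87, 83, 83, 83, 83, 83, 83, 85, 84, 88, 98, 115, 124]
now [79, 79, 79, 80, 82, 84, 82, 76, 74, 78, 84, 85, 81, 66, 59, 80, 118, 122, 99, 86, 83, 84, 83, 82, 83, 83, 83, 87, 99, 113, 118]
now [91, 83, 80, 79, 78, 78, 79, 82, 88, 88, 79, 67, 58, 55, 55, 58, 87, 124, 120, 97, 88, 85, 83, 82, 83, 82, 82, 88, 97, 98, 95]
```

```bash
python3 -m inch '[0,0,0,0,0,0,0,0,0,0,0.75,0,0,0,0.75,0,0,0,0,0,0,0,0,0]' 0.4|head -3;python3 m.py; python3 n.py now
```

```text
clock: 24.95
position: [0.5008, -0.2136, 0.179]
tcp_rot: [-3.139, -0.0, 2.891]
{'clock': 24.95, 'position': [0.501, -0.214, 0.179], 'tcp_rot': [-3.139, -0.0, 2.891], 'contact_force': [0.01, -0.381, -0.592], 'torque': [0.028, 0.023, -0.02], 'grip_force': 0.0, 'gripper_width': 0.06}
[192, 188, 135, 71, 65, 122, 94, 65, 90, 181, 197, 196, 175, 186, 191, 192, 192, 187] [[199, 202, 207], [199, 202, 207], [199, 202, 207], [195, 197, 199], [151, 143, 134], [170, 141, 100], [183, 151, 104], [185, 153, 106]]
[-170, -164, -158, -152, -146, -140, -134, -128, -122, -116, -110, -104, -98, -92, -86, -80, -74, -68, -62, -56, -50, -44, -38, -32, -26, -20, -14, -8, -2, 4, 10]
now [80, 81, 83, 87, 89, 90, 85, 79, 73, 70, 71, 73, 73, 72, 72, 72, 71, 71, 76, 83, 84, 86, 85, 85, 84, 86, 86, 86, 89, 98, 105]
now [91, 85, 81, 80, 82, 84, 81, 74, 70, 69, 69, 69, 69, 70, 70, 70, 70, 71, 75, 83, 84, 85, 85, 84, 84, 84, 83, 84, 88, 93, 98]
now [96, 98, 93, 86, 80, 76, 73, 68, 64, 66, 70, 70, 69, 70, 70, 70, 70, 71, 76, 82, 84, 85, 85, 84, 84, 84, 84, 84, 87, 93, 101]
```

```bash
python3 -m inch '[0,0,0,1,0,0,0,0.7,0,0,-0.5,0,0,0,-0.5,0,0,0,-0.3,0,0,0,-0.14,0,0,0,-0.11,0,0,0,0,0,0,0,0,0]'
python3 -m inch '[0,0,0,0,0,0,0,0,0,0,0,0,0,0,0,0,0,0,0,0]' -0.4 120; python3 m.py|head -1
for i in 1; do python3 -m inch '[0,0,0,-0.5,0,0,0,0,0,0,0,0]' |tail -n1; python3 m.py|head -1;  python3 -m inch '[0,0,0,-0.5,0,0,0,0,0,0,0,0]' |tail -n1; python3 m.py|head -1;python3 -m inch '[0,0,0,-0.5,0,0,0,0,0,0,0,0]' |tail -n1; python3 m.py; done
```

```text
clock: 25.95
position: [0.5014, -0.2135, 0.1176]
tcp_rot: [-3.14, 0.001, 3.128]
contact_force: [0.3, 0.3, -0.3]
gripper_width: 0.0598
grip_force: 0.0
clock: 26.45
position: [0.5015, -0.2132, 0.1187]
tcp_rot: [-3.14, 0.002, 3.128]
contact_force: [-2.7, 1.2, 6.5]
gripper_width: 0.0371
grip_force: 118.8
{'clock': 26.45, 'position': [0.501, -0.213, 0.119], 'tcp_rot': [-3.14, 0.002, 3.128], 'contact_force': [-2.682, 1.16, 6.542], 'torque': [0.445, 0.479, 0.142], 'grip_force': 118.823, 'gripper_width': 0.037}
grip_force: 119.2
{'clock': 26.8, 'position': [0.501, -0.213, 0.119], 'tcp_rot': [-3.142, 0.002, 3.06], 'contact_force': [-3.318, -0.062, 8.615], 'torque': [1.451, 0.642, 0.916], 'grip_force': 119.237, 'gripper_width': 0.037}
grip_force: 128.3
{'clock': 27.15, 'position': [0.503, -0.213, 0.118], 'tcp_rot': [-3.141, 0.004, 2.991], 'contact_force': [6.475, 1.356, 5.097], 'torque': [1.103, -1.544, 0.531], 'grip_force': 128.324, 'gripper_width': 0.037}
grip_force: 127.8
{'clock': 27.5, 'position': [0.503, -0.213, 0.118], 'tcp_rot': [3.141, 0.004, 2.922], 'contact_force': [4.083, -0.758, 6.265], 'torque': [1.838, -1.603, 1.436], 'grip_force': 127.791, 'gripper_width': 0.037}
[192, 187, 134, 69, 64, 123, 93, 64, 91, 181, 196, 196, 175, 186, 191, 192, 191, 187] [[198, 202, 207], [198, 202, 207], [199, 202, 207], [195, 197, 199], [151, 143, 134], [170, 141, 100], [182, 150, 103], [185, 153, 106]]
```

```bash
python3 -m inch '[0,0,0,-0.5,0,0,0,0,0,0,0,0]' |tail -n1; python3 m.py|head -1; python3 -m inch '[0,0,0,0,0,0,0,0,0,0,0.75,0,0,0,0.75,0,0,0,0,0,0,0,0,0]' 0.4|head -3;python3 m.py; python3 n.py now
```

```text
grip_force: 127.7
{'clock': 27.85, 'position': [0.504, -0.213, 0.118], 'tcp_rot': [3.141, 0.005, 2.852], 'contact_force': [8.458, -2.199, -1.045], 'torque': [1.012, -2.493, 1.061], 'grip_force': 127.679, 'gripper_width': 0.037}
clock: 28.5
position: [0.5008, -0.2135, 0.1772]
tcp_rot: [-3.139, 0.0, 2.849]
{'clock': 28.5, 'position': [0.501, -0.214, 0.177], 'tcp_rot': [-3.139, 0.0, 2.849], 'contact_force': [0.278, 0.15, -1.371], 'torque': [0.026, 0.04, 0.024], 'grip_force': 0.0, 'gripper_width': 0.06}
[192, 188, 135, 70, 65, 123, 94, 64, 92, 181, 198, 196, 176, 187, 191, 192, 191, 187] [[200, 202, 208], [199, 202, 207], [199, 202, 207], [195, 197, 198], [151, 143, 134], [170, 141, 100], [183, 151, 104], [185, 153, 106]]
[-170, -164, -158, -152, -146, -140, -134, -128, -122, -116, -110, -104, -98, -92, -86, -80, -74, -68, -62, -56, -50, -44, -38, -32, -26, -20, -14, -8, -2, 4, 10]
now [80, 81, 84, 87, 89, 89, 84, 78, 73, 71, 71, 73, 73, 73, 72, 73, 72, 71, 74, 81, 84, 85, 85, 86, 84, 86, 86, 85, 88, 96, 101]
now [90, 85, 81, 81, 82, 84, 81, 73, 69, 70, 71, 69, 70, 71, 71, 71, 71, 71, 74, 81, 84, 85, 85, 84, 84, 84, 84, 85, 87, 92, 97]
now [95, 98, 93, 85, 79, 76, 73, 68, 65, 69, 71, 71, 70, 70, 71, 71, 70, 71, 75, 81, 84, 85, 85, 85, 84, 84, 84, 84, 86, 90, 96]
```

```bash
python3 -m inch '[0,0,1,0,0,0,0,0,0,0,0,0]'|head -3; python3 -c "
from cell import robot
print(robot.sign_off())"
```

```text
clock: 28.9
position: [0.5011, -0.2134, 0.2167]
tcp_rot: [-3.14, -0.0, 2.849]
the job is handed in; nothing more can be done
None
```

I slackened the jam nut, set the stop on the carton with its springs squeezed about 2 mm (estimated from the camera), and retightened the nut until it firmly resisted. I handed the job in at about 29 s with the arm clear; sign-off gave no verdict, and the washer and buffer forces can't be read directly.

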